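Hold the shutter's key switch on for a bench test

TASK

The hold-to-run key switch of the roller shutter is on the bench for a test, but the bench magnifier was left hanging right over it. Swing the magnifier's arm well clear of the switch, take the key with the oblong black grip out of the key block (leave the round-headed key standing in its slot), push that key straight down into the lock until its collar sits fully home on the lock's face (the lock's pins are sticky: wiggle the key a little where it jams), and turn it a quarter turn clockwise, seen from above. The switch springs back by itself, so the job finishes while the gripper is still holding the key turned and fully home: do not let go at the end.

Things in the scene. Friction and masses are not known exactly. Their poses are not given: they have to be found in the camera images.
- shutter_key: Key to use: 77 mm long, 45 g, loose, upright in one of the two OUTER slots of the block. Origin at its lower tip, z up, y across its width, x its thickness; same after a half turn about z. From the tip: cone nose to 5 mm, steel shank 6 mm dia; at 5-15 mm two wings 3 mm thick reaching 8 mm out along +y and -y; collar 14 mm dia at 26.5-30.5; oblong black grip 10 thick (x), 28 wide (y), at 43-77.
- grip (a point): Middle of the key's black grip, 60 mm above the key's tip, 33.5 mm above the collar's underside: where to take it, fingers closing across its 10 mm thickness (the key's x).
- collar (a point): Centre of the underside of the key's collar, 26.5 mm above the key's tip. In the block the collar rests on the block's top, 38 mm above the bench. In the lock the key is home when the collar sits on the face, the tip 26.5 mm below it; only then are the wings under the throat and can turn, and turned they cannot come out.
- other_key: Bystander: key standing in the other outer slot, bare steel with a round disc head 35 mm in diameter and 8 mm thick, 72 mm tall in all. Origin at its lower tip.
- key_block: Hardwood block 50 (x) x 150 (y) x 38 mm, fixed; three slots along its y, centred at y = -45, 0, +45 mm, each 7 mm wide (x), 19 long (y), 32 deep; the middle one is empty. Origin under its centre. Lift a key 30 mm to free it.
- key_switch: Fixed grey metal box 84 (x) x 124 (y) mm with aluminium cover, top 60 mm above the bench, on a plywood board 130 (x) x 170 (y) x 12 mm; black cable gland on its +y end. In the middle of the cover a round steel lock 39 mm in diameter (32 at its face), the face 72 mm above the bench. Origin on the bench under the lock's axis, z up.
- keyhole (a point): Keyhole centre in the lock's face, axes as the key switch. Hole 8.2 mm across for the shank, wing slot along y 5.6 wide, 18.8 long: the key's y goes along this y, either way. The throat is 10 mm deep; in each arm of the slot a sprung pin stands in it, 3 and 6.5 mm down. A straight push sticks on them at 25 to 40 N; turned to and fro by 4 degrees while pushed, it passes at 15 to 20 N.
- plug (a joint): Turn of the lock's plug, rad: 0 at rest, slot in line with the keyhole; grows clockwise seen from above to a stop at 1.571 (a quarter turn); the switch's contact is closed beyond 1.25. A spring turns it back: 0.05 N m at 0, 0.14 N m at the stop. The wings have play: the key turns about 0.15 rad further than the plug.
- magnifier_arm (a joint): Swing of the magnifier's arm, rad: 0 points to -x (to the robot), grows clockwise seen from above; pi/2 points to +y, beyond that it swings back over the tool box. Range 0 to 2.5; starts between 0.9 and 1.15, over the key switch. Needs 0.25 N m to move, stays where left.
- lens (a point): Centre of the magnifier's level round head (white ring with a glass lens, 132 mm in diameter, 18 mm thick), 230 mm from the hinge axis, 255 mm above the bench.
- tube_middle (a point): Point on the axis of the magnifier's arm, 100 mm from the hinge axis, 255 mm above the bench. The arm is a level aluminium tube 16 mm in diameter, bare from 20 to 130 mm from the hinge: push it from the side or pinch it from above.
- magnifier_hinge (a point): On the arm's vertical hinge axis at the arm's height, 255 mm above the bench, on a fixed 16 mm post with a round foot 84 mm in diameter. The closed tool box behind the key switch is 190 mm high (200 with its handle), so the arm passes over it.
Mind the look-alikes: they are no part of the job. Leave any pink look-alike of the shutter_key alone.

How it is judged:
By the outcome, as a careful person would: the job done as asked, in the order asked, and still so for the second after the job is handed in, while the arm keeps its last pose, push and grip.
It also fails if it takes over 72 s, if anything falls off the work surface, if the arm or the gripper's body presses on something with over 40 N, if the wrist force passes 120 N, or if a joint passes its speed limit or range.

ROBOT

A 6-joint arm with a two-finger parallel gripper is mounted at the origin on a cart in front of the work surface, level with it; the furniture and walls round the work are solid. World frame = base frame: x ahead of the robot, y to its left, z up, the work surface at z = 0. Lengths are in m, angles in rad, forces in N, time in s.
With the tool pointing down it reaches from about 0.35 to 0.875 m from the base axis. Payload 4.2 kg.
Tool frame: the origin (TCP) lies midway between the tips of the shut fingers; the grasp point (between the pads) lies 19 mm behind it; z points along the fingers, y is the line along which they close (so a half turn about z gives the same grasp; the last joint's range is limited). The gripper opens to 87 mm and grips with 3 to 60 N. Pads are 19 mm wide; open, the fingers measure 117 mm over their backs; the gripper's body (75 mm by 190 mm) begins 51 mm behind the grasp point.
Start: joints at [1.475, 0.385, 0.008, 0, -1.194, -0.259], TCP at [0.217, 0.586, 0.223] pointing down, gripper open.
Joint ranges: [-3.14, 3.14], [-1.21, 2.06], [-1.07, 1.41], [-3.16, 2.05], [-2.99, -0.16], [-3.1, 3.1]. Speed limits (rad/s): [2.79, 2.79, 3.14, 3.14, 3.14, 3.14].

INTERFACE

Orientations are given as a rotation vector (axis times angle).
In Python, from plant import arm, viewer, job gives the robot as it stands. The module is installed in compiled form; this text tells all that it offers.
- The arm moves only by the shell command python3 -m pendant 'ROWS' [FORCE]. ROWS is a JSON object of lists of equal length, an entry for each row: "gripper": the opening, from 0 (shut) to 1 (fully open); "offset": the shift along the tool's x, y, z normalised to -1 to 1, where 1 is 15 cm, a list of three; "dr": the turn, a rotation vector about the tool's x, y, z normalised to -1 to 1, where 1 is pi/2 rad, a list of three. A call has 1 to 5 rows; each row is the pose to reach, as a shift and turn from the pose commanded when the call began, along the tool's axes at that moment; what a row does not reach only later rows make up. A row lasts 1/10 s, in which the tool goes at most 50 mm and 8.59 degrees, less where a joint would pass 70% of its speed; a pose out of reach is approached as far as the arm can. A call with a number of a shift or a turn outside -1 to 1 is refused whole. A call with a gripper value outside its range is refused whole. The fingers move at their own pace and stop on an object; FORCE is the grip in N (left out, the last holds). Time passes only in rows, so rows that repeat a pose let the fingers close. It gives the time, the measured TCP pose, the force, the opening and the grip force at its end, in the units of the state.
- arm.state(): the state, without advancing time (a new reading comes with each control period).
- viewer.snapshot(name): name is "scene" or "top" or "wrist"; returns a dict with "color" (420x560x3 uint8, red, green, blue), "fov_y" (degrees; the focal length in pixels is half the picture's height over the tangent of half this angle, whatever the lens; pixels are square), "cx", "cy" (the principal point, pixels), "R" (3x3) and "t" (3): a world point X has camera coordinates R X + t. Camera axes: x right, y down, z forward; pixel columns grow to the right and rows downward; lengths in m; the calibration is good to about 2 mm. A picture is of the moment at which its call begins. There is no depth.
- job.sign_off(): hands the job in; it is judged then, once.
The state is a dict: "time": time; "joints": joint angles; "joint_velocities": joint speeds; "joint_torque": joint torques, N m; "ee_pos": TCP position; "orientation": TCP orientation; "ft_force": force on the tool from outside, world axes, zero at the start; "moment": the same for the moment, N m; "grip_width": finger opening in m; "finger_force": force on a finger pad.
Only numpy, scipy, OpenCV 4.12 (cv2) and the standard library are available. Lean on these libraries where they do the work, as an engineer would, in place of code of your own. Each camera call takes 0.05 s, during which the arm holds its last target. There are 200 camera calls.

## Working session

There is one attempt and no reset: what is moved stays moved. The work goes in short steps, Python scripts to look and compute and a shell command to move; the robot and the scene stay as the last step left them, time stands still between calls to the robot, and variables do not carry over. Pictures are saved under pics/ and viewed, at most 10 in all, crops included, and the job is handed in when it is done.

```bash
mkdir -p pics; cat > h.py <<'E'
import numpy as np,cv2
from plant import arm,viewer,job
from scipy.spatial.transform import Rotation as Ro
def snap(n,f=None):
    s=viewer.snapshot(n)
    if f: cv2.imwrite('pics/'+f,s['color'][:,:,::-1])
    return s
def foc(s): return s['color'].shape[0]/2/np.tan(np.radians(s['fov_y'])/2)
def ray(s,u,v):
    R=np.array(s['R']);t=np.array(s['t']);f=foc(s)
    return -R.T@t, R.T@np.array([(u-s['cx'])/f,(v-s['cy'])/f,1])
def onz(s,u,v,z):
    o,d=ray(s,u,v);return o+d*(z-o[2])/d[2]
def proj(s,X):
    c=np.array(s['R'])@np.array(X)+np.array(s['t']);return foc(s)*c[:2]/c[2]+[s['cx'],s['cy']]
def delta(target,yaw=None):
    "units for offset to reach TCP target; tool axes"
    st=arm.state();R=Ro.from_rotvec(st['orientation'])
    return R.inv().apply(np.array(target)-st['ee_pos'])/0.15
E
python3 - <<'E'
from h import *
import pickle
a=snap('scene','scene1.png');b=snap('top','top1.png')
pickle.dump((a,b),open('s1.pkl','wb'))
st=arm.state();print({k:np.round(v,3) for k,v in st.items()});print(Ro.from_rotvec(st['orientation']).as_matrix().round(3))
for s in(a,b):print(s['fov_y'],s['cx'],s['cy'],ray(s,280,210))
E
```

```text
{'time': np.float64(0.1), 'joints': array([ 1.475,  0.385,  0.007, -0.   , -1.194, -0.259]), 'joint_velocities': array([-0.   , -0.003,  0.005,  0.002,  0.001,  0.001]), 'joint_torque': array([-0.0000e+00, -3.9169e+01,  1.8793e+01,  4.2320e+00,  1.3000e-02,
       -0.0000e+00]), 'ee_pos': array([0.217, 0.586, 0.222]), 'orientation': array([ 3.09 , -0.554, -0.   ]), 'ft_force': array([-0.945,  0.625, -0.103]), 'moment': array([0.011, 0.03 , 0.002]), 'finger_force': np.float64(0.0), 'grip_width': np.float64(0.087)}
[[ 0.938 -0.348 -0.001]
 [-0.348 -0.938 -0.002]
 [ 0.     0.002 -1.   ]]
51.54993010680224 275.97519983944204 206.82603603976315 (array([-0.31971803, -0.5439747 ,  0.59233941]), array([ 0.80918937,  0.39044735, -0.43920649]))
46.69500791388241 281.39715083281925 206.66567351291926 (array([-0.03959142, -0.27775297,  0.98911386]), array([ 0.53476677,  0.12233728, -0.83612996]))
```

View pics/scene1.png

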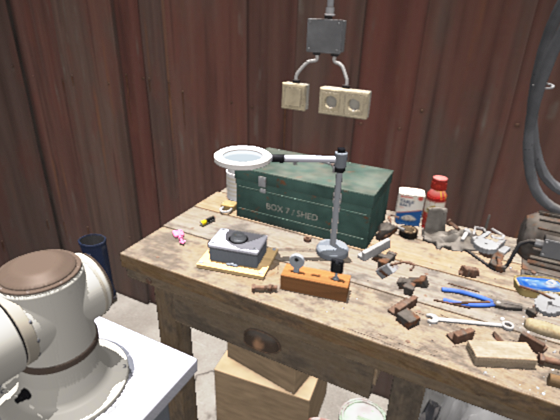

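View pics/top1.png

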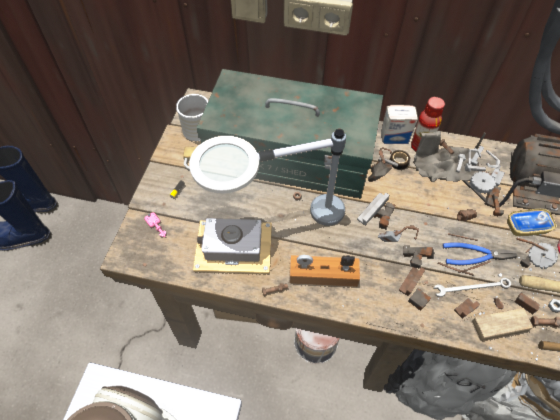

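The scene view shows the lens at (243,157), the hinge at (341,160), the lock at (237,237) and the black key at (337,268). In the top view the lens is at (225,163), the hinge at (338,138), the lock at (232,233), the round key at (305,261) and the black key at (348,262). Next I'll enlarge both.

```bash
python3 - <<'E'
from h import *
import pickle
a,b=pickle.load(open('s1.pkl','rb'))
A=cv2.resize(a['color'][220:310,190:360],None,fx=4.6,fy=4.6,interpolation=cv2.INTER_CUBIC)
B=cv2.resize(b['color'][210:295,190:370],None,fx=4.4,fy=4.4,interpolation=cv2.INTER_CUBIC)
cv2.imwrite('pics/cA.png',A[:,:,::-1]);cv2.imwrite('pics/cB.png',B[:,:,::-1])
print(A.shape,B.shape)
for n,uv,z in [('lens',(225,163),.264),('hinge',(338,138),.265),('lock',(232,233),.072),('rk',(305,261),.06),('bk',(348,258),.088),('foot',(328,209),.01)]:
  print(n,onz(b,*uv,z).round(3))
for n,uv,z in [('lens',(243,157),.264),('hinge',(341,158),.265),('lock',(237,237),.072),('bk',(337,263),.088)]: print(n,onz(a,*uv,z).round(3))
# lens ring ellipse by white mask in top & scene
E
```

```text
(414, 782, 3) (374, 792, 3)
lens [ 0.504 -0.045  0.264]
hinge [ 0.615 -0.245  0.265]
lock [ 0.464 -0.055  0.072]
rk [ 0.44  -0.223  0.06 ]
bk [ 0.453 -0.311  0.088]
foot [ 0.616 -0.247  0.01 ]
lens [ 0.489 -0.056  0.264]
hinge [ 0.596 -0.253  0.265]
lock [ 0.455 -0.058  0.072]
bk [ 0.441 -0.315  0.088]
```

View pics/cA.png

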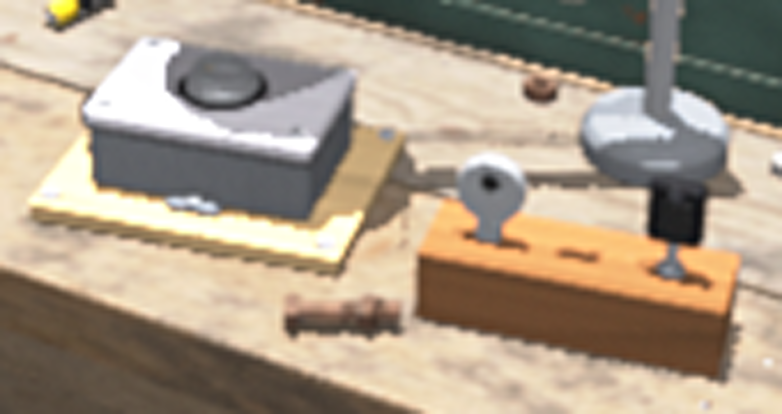

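View pics/cB.png

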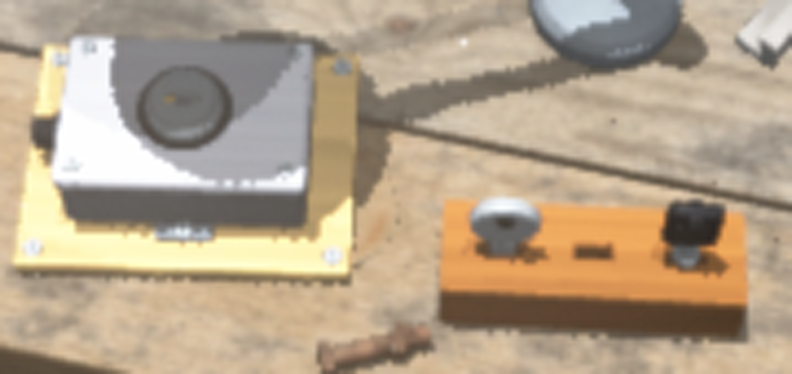

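Closed tool tip will push the tube from its robot side. First I lift and move over, rotating the tool towards heading -90°.

```bash
python3 -m pendant '{"gripper":[0,0,0,0,0],"offset":[[0,0.1,-0.33],[0.1,0.3,-0.66],[0.2,0.5,-0.87],[0.25,0.7,-0.87],[0.3,0.9,-0.87]],"dr":[[0,0,0.09],[0,0,0.18],[0,0,0.27],[0,0,0.36],[0,0,0.45]]}' 10
cat >> h.py <<'E'
def rep(target):
    st=arm.state();R=Ro.from_rotvec(st['orientation']).as_matrix()
    print(round(float(st['time']),2),'pos',np.round(st['ee_pos'],4),'head',np.degrees(np.arctan2(R[1,0],R[0,0])).round(2),'tilt',R[:2,2].round(4),'j',np.round(st['joints'],2),'F',np.round(st['ft_force'],1),'M',np.round(st['moment'],2),'w',round(float(st['grip_width']),4),'ff',round(float(st['finger_force']),1),'off',delta(target).round(3))
E
python3 -c "
from h import *
rep([.40,.15,.36]);rep([.51,-.19,.36])"
```

```text
time: 0.6
ee_pos: [0.2125, 0.4427, 0.3546]
orientation: [-2.702, 1.597, 0.002]
ft_force: [-0.0, 0.2, -0.8]
grip_width: 0.0552
finger_force: 0.0
0.6 pos [0.2125 0.4427 0.3546] head -61.19 tilt [0.0004 0.0033] j [ 1.45  0.08 -0.07 -0.   -1.42 -0.95] F [-0.   0.2 -0.8] M [ 0.06 -0.02 -0.02] w 0.0552 ff 0.0 off [ 2.312 -0.155 -0.042]
0.6 pos [0.2125 0.4427 0.3546] head -61.19 tilt [0.0004 0.0033] j [ 1.45  0.08 -0.07 -0.   -1.42 -0.95] F [-0.   0.2 -0.8] M [ 0.06 -0.02 -0.02] w 0.0552 ff 0.0 off [ 4.651  0.295 -0.049]
```

```bash
python3 -m pendant '{"gripper":[0,0,0,0],"offset":[[0.33,-0.05,0],[0.66,-0.1,0],[1,-0.2,0],[1,-0.2,0]],"dr":[[0,0,0.08],[0,0,0.16],[0,0,0.24],[0,0,0.32]]}' >/dev/null
python3 -c "
from h import *
rep([.42,.05,.36]);rep([.51,-.19,.36])"
```

```text
1.0 pos [0.3138 0.3238 0.3533] head -90.25 tilt [ 0.0004 -0.0004] j [ 1.16  0.01 -0.15  0.   -1.41 -1.17] F [-0.6  0.2  0. ] M [ 0.13 -0.03 -0.03] w 0.0231 ff 0.0 off [ 1.822 -0.716 -0.044]
1.0 pos [0.3138 0.3238 0.3533] head -90.25 tilt [ 0.0004 -0.0004] j [ 1.16  0.01 -0.15  0.   -1.41 -1.17] F [-0.6  0.2  0. ] M [ 0.13 -0.03 -0.03] w 0.0231 ff 0.0 off [ 3.419 -1.323 -0.043]
```

```bash
python3 -m pendant '{"gripper":[0,0,0,0],"offset":[[0.3,-0.1,0],[0.6,-0.25,0],[0.9,-0.4,0],[1,-0.5,0]],"dr":[[0,0,0],[0,0,0],[0,0,0],[0,0,0]]}' >/dev/null
python3 -m pendant '{"gripper":[0,0,0,0],"offset":[[0.3,-0.1,0],[0.6,-0.25,0],[0.9,-0.4,0],[1,-0.5,0]],"dr":[[0,0,0],[0,0,0],[0,0,0],[0,0,0]]}' >/dev/null
python3 -m pendant '{"gripper":[0,0,0,0,0],"offset":[[0.3,-0.1,0],[0.6,-0.25,0],[0.9,-0.3,0],[1,-0.3,0],[1,-0.3,0]],"dr":[[0,0,0],[0,0,0],[0,0,0],[0,0,0],[0,0,0]]}' >/dev/null
python3 - <<'E'
from h import *
rep([.505,-.19,.24])
b=snap('top','top2.png')
# tube geometry: white mask between lens and hinge -> midline
import pickle
a,b0=pickle.load(open('s1.pkl','rb'))
E
```

```text
2.3 pos [ 0.5094 -0.1232  0.352 ] head -89.85 tilt [-0.0022 -0.    ] j [ 0.07  0.15  0.   -0.   -1.43 -0.07] F [ 0.3  0.5 -0.9] M [ 0.09  0.02 -0.01] w 0.0006 ff 0.0 off [0.445 0.029 0.747]
```

View pics/top2.png

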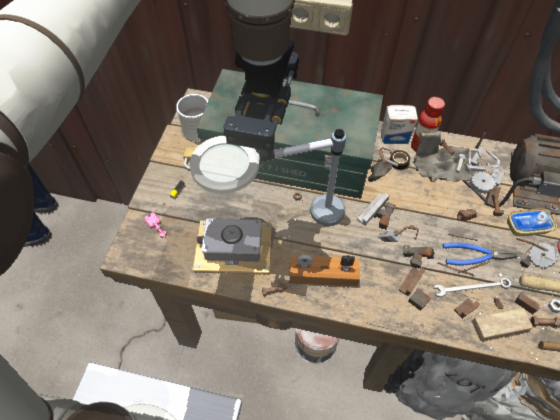

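The gripper hangs over the lens/tube with a gap (lens at (225,163)). I move to y≈-0.19, descend, then push +x/+y.

```bash
python3 -m pendant '{"gripper":[0,0,0,0,0],"offset":[[0.3,0.03,0],[0.45,0.05,0],[0.45,0.05,0.3],[0.45,0.05,0.6],[0.45,0.05,0.74]],"dr":[[0,0,0],[0,0,0],[0,0,0],[0,0,0],[0,0,0]]}' >/dev/null
python3 -c "
from h import *
rep([.53,-.17,.24])
for th in(1.1,1.4,1.7,2,2.3):
  h=np.array([.608,-.248]);print(th,h+.1*np.array([-np.cos(th),np.sin(th)])-.024*np.array([np.sin(th),np.cos(th)]))"
```

```text
2.85 pos [ 0.5002 -0.187   0.238 ] head -89.6 tilt [-0.0062  0.0023] j [-0.06  0.22 -0.18 -0.   -1.17  0.06] F [ 0.2  0.5 -0.8] M [ 0.13 -0.03 -0.01] w 0.0004 ff 0.0 off [-0.112 -0.2   -0.014]
1.1 [ 0.54125141 -0.16976557]
1.4 [ 0.56735249 -0.15353424]
1.7 [ 0.59708449 -0.14574125]
2 [ 0.62779155 -0.14708273]
2.3 [ 0.65673068 -0.15743885]
```

```bash
python3 -m pendant '{"gripper":[0,0,0,0,0],"offset":[[-0.05,-0.14],[-0.11,-0.27],[-0.16,-0.36],[-0.22,-0.45],[-0.25,-0.55]],"dr":[[0,0,0],[0,0,0],[0,0,0],[0,0,0],[0,0,0]]}' 2>&1 | tail -3
python3 -m pendant '{"gripper":[0,0,0,0,0],"offset":[[-0.05,-0.14,0],[-0.11,-0.27,0],[-0.16,-0.36,0],[-0.22,-0.45,0],[-0.25,-0.55,0]],"dr":[[0,0,0],[0,0,0],[0,0,0],[0,0,0],[0,0,0]]}'
python3 -c "
from h import *
rep([.66,-.157,.24])"
```

```text
$.offset[0]: bad value
time: 3.35
ee_pos: [0.5833, -0.1499, 0.2418]
orientation: [2.227, -2.21, -0.005]
ft_force: [-2.8, -3.3, -0.4]
grip_width: 0.0006
finger_force: 2.1
3.35 pos [ 0.5833 -0.1499  0.2418] head -89.55 tilt [-0.0051 -0.0009] j [ 0.02  0.34 -0.02  0.   -1.22 -0.01] F [-2.8 -3.3 -0.4] M [-0.98  1.01 -0.02] w 0.0006 ff 2.1 off [ 0.052 -0.511  0.01 ]
```

```bash
python3 -m pendant '{"gripper":[0,0,0,0,0],"offset":[[0,-0.13,0],[0.01,-0.26,0],[0.05,-0.38,0],[0.1,-0.5,0],[0.16,-0.6,0]],"dr":[[0,0,0],[0,0,0],[0,0,0],[0,0,0],[0,0,0]]}'
python3 -c "
from h import *
rep([.66,-.157,.24])
snap('top','top3.png')"
```

```text
time: 3.85
ee_pos: [0.673, -0.1721, 0.2412]
orientation: [2.228, -2.209, -0.01]
ft_force: [-5.8, 1.7, 0.6]
grip_width: 0.0002
finger_force: 2.6
3.85 pos [ 0.673  -0.1721  0.2412] head -89.53 tilt [-0.0078  0.0016] j [-0.02  0.5   0.24 -0.   -1.32  0.03] F [-5.8  1.7  0.6] M [ 0.58  1.68 -0.01] w 0.0002 ff 2.6 off [-0.101  0.086  0.009]
```

View pics/top3.png

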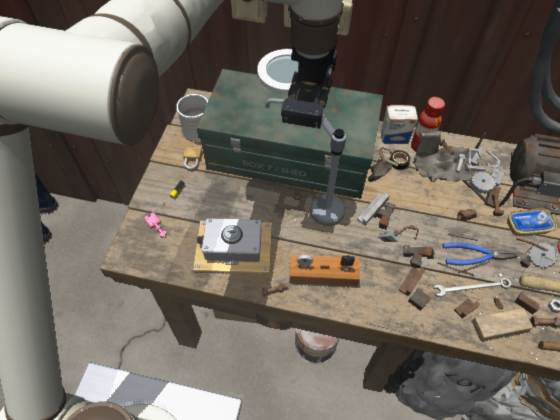

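The magnifier now lies back over the tool box (lens at (283,70)), well clear of the switch (232,235). I back off to look at the block.

```bash
python3 -m pendant '{"gripper":[0,0,0,0,0],"offset":[[0,0.2,0],[0,0.5,0],[0,0.8,0],[0,1,-0.2],[0,1,-0.4]],"dr":[[0,0,0],[0,0,0],[0,0,0],[0,0,0],[0,0,0]]}' >/dev/null
python3 -m pendant '{"gripper":[0.7,0.7,0.7,0.7,0.7],"offset":[[0.2,0.2,0],[0.4,0.5,0],[0.6,0.7,0],[0.6,0.8,0],[0.6,0.8,0]],"dr":[[0,0,0],[0,0,0],[0,0,0],[0,0,0],[0,0,0]]}' >/dev/null
python3 -c "
from h import *
rep([.44,-.3,.3])
import pickle
w=snap('wrist','w1.png');a=snap('scene');b=snap('top');pickle.dump((a,b,w),open('s2.pkl','wb'))
print(ray(w,280,210))"
```

```text
4.9 pos [ 0.404  -0.2656  0.3029] head -89.7 tilt [ 0.0021 -0.0001] j [-0.25  0.09 -0.19 -0.   -1.3   0.25] F [ 0.9 -0.3 -0.9] M [ 0.07 -0.05 -0.02] w 0.0328 ff 0.0 off [ 0.23  -0.239  0.02 ]
(array([ 0.4040954 , -0.34017369,  0.46464032]), array([-0.021192  ,  0.26996173, -0.96289821]))
```

View pics/w1.png

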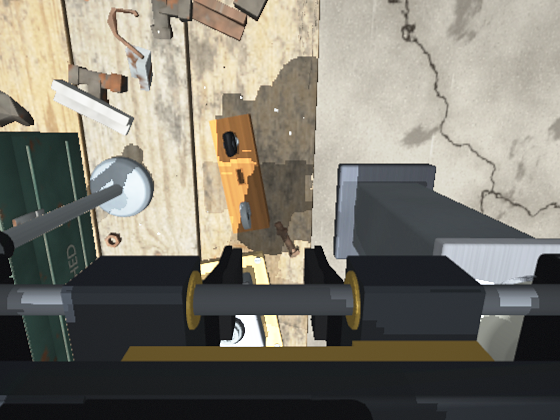

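The wrist view shows the block around (242,172), the black key at (231,142) and the round key at (246,213). The lock is at (236,328), partly behind the fingers. I'll measure the block and key with masks.

```bash
cat >> h.py <<'E'
def hsv(s): return cv2.cvtColor(s['color'],cv2.COLOR_RGB2HSV)
def blob(m,near):
    n,l,st,c=cv2.connectedComponentsWithStats(m.astype(np.uint8))
    i=1+np.argmin([np.hypot(*(c[k]-near))+(1e3 if st[k,4]<20 else 0) for k in range(1,n)])
    return l==i,c[i],st[i]
def lockcirc(s,c,z,r):
    pass
E
python3 - <<'E'
from h import *
import pickle
a,b,w=pickle.load(open('s2.pkl','rb'))
for nm,s,blk,key in[('a',a,(315,283),(337,265)),('b',b,(325,272),(348,261)),('w',w,(242,172),(231,142))]:
    H=hsv(s)
    # grip corners: dark pixels near key
    V=H[...,2]; m=(V<55); yy,xx=np.mgrid[:420,:560]; m&=np.hypot(xx-key[0],yy-key[1])<22
    k,c,st=blob(m,np.array(key)); print(nm,'key',c.round(1),st, onz(s,*c,.0715).round(4))
    m=(H[...,0]>5)&(H[...,0]<17)&(H[...,1]>160)&(V>60)&(np.hypot(xx-blk[0],yy-blk[1])<70)
    m=cv2.morphologyEx(m.astype(np.uint8),cv2.MORPH_CLOSE,np.ones((9,9)))
    k,c,st=blob(m,np.array(blk));print('  blk',c.round(1),st)
    P=np.argwhere(k)[:,::-1].astype(float)
    Q=np.array([onz(s,*p,.038)[:2] for p in P],np.float32)
    print('  rect',cv2.minAreaRect(Q))
w2=cv2.resize(w['color'][90:270,150:390],None,fx=3.2,fy=3.2,interpolation=cv2.INTER_CUBIC);cv2.imwrite('pics/w1c.png',w2[:,:,::-1])
E
```

```text
a key [336.6 265.8] [331 259  12  14 133] [ 0.4547 -0.311   0.0715]Traceback (most recent call last):
  File "<stdin>", line 11, in <module>
  File "h.py", line 26, in blob
    i=1+np.argmin([np.hypot(*(c[k]-near))+(1e3 if st[k,4]<20 else 0) for k in range(1,n)])
        ~~~~~~~~~^^^^^^^^^^^^^^^^^^^^^^^^^^^^^^^^^^^^^^^^^^^^^^^^^^^^^^^^^^^^^^^^^^^^^^^^^
    return _wrapfunc(a, 'argmin', axis=axis, out=out, **kwds)
    return _wrapit(obj, method, *args, **kwds)
    result = getattr(arr, method)(*args, **kwds)
ValueError: attempt to get argmin of an empty sequence
```

```bash
python3 - <<'E'
from h import *
import pickle
a,b,w=pickle.load(open('s2.pkl','rb'))
s=w;H=hsv(s);yy,xx=np.mgrid[:420,:560]
for p in [(231,142),(220,120),(240,178),(258,180),(246,213)]: print(p,H[p[1],p[0]])
k,c,st=blob((H[...,2]<60)&(np.hypot(xx-231,yy-142)<22),np.array((231,142)));print('key',c.round(1),st,onz(s,*c,.072).round(4),onz(s,*c,.09).round(4))
P=np.argwhere(k)[:,::-1].astype(np.float32);print(cv2.minAreaRect(np.array([onz(s,*p,.08)[:2] for p in P],np.float32)))
m=(H[...,0]>3)&(H[...,0]<17)&(H[...,1]>185)&(np.hypot(xx-242,yy-172)<75)
m=cv2.morphologyEx(m.astype(np.uint8),cv2.MORPH_CLOSE,np.ones((7,7)))
k,c,st=blob(m,np.array((242,172)));print('blk',c.round(1),st)
P=np.argwhere(k)[:,::-1];print(cv2.minAreaRect(np.array([onz(s,*p,.038)[:2] for p in P],np.float32)))
for z,c in((.038,(239,178)),(.08,(231,142))):print(onz(s,*c,z).round(4))
A=cv2.resize(w['color'][90:270,150:390],None,fx=3.2,fy=3.2,interpolation=cv2.INTER_CUBIC)
mm=cv2.resize(k[90:270,150:390].astype(np.uint8),None,fx=3.2,fy=3.2)
cs,_=cv2.findContours(mm,0,2);A=np.ascontiguousarray(A);cv2.drawContours(A,cs,-1,(0,255,0),1)
cv2.imwrite('pics/w1c.png',A[:,:,::-1])
E
```

```text
(231, 142) [120  19  27]
(220, 120) [ 15 150 163]
(240, 178) [ 15 142  70]
(258, 180) [ 15 147  99]
(246, 213) [100  22 106]
key [229.6 143.5] [223 132  14  25 253] [ 0.4546 -0.3098  0.072 ] [ 0.4523 -0.3112  0.09  ]
((0.4535340666770935, -0.3099678158760071), (0.013212017714977264, 0.026799213141202927), 10.042641639709473)Traceback (most recent call last):
  File "<stdin>", line 10, in <module>
  File "h.py", line 26, in blob
    i=1+np.argmin([np.hypot(*(c[k]-near))+(1e3 if st[k,4]<20 else 0) for k in range(1,n)])
        ~~~~~~~~~^^^^^^^^^^^^^^^^^^^^^^^^^^^^^^^^^^^^^^^^^^^^^^^^^^^^^^^^^^^^^^^^^^^^^^^^^
    return _wrapfunc(a, 'argmin', axis=axis, out=out, **kwds)
    return _wrapit(obj, method, *args, **kwds)
    result = getattr(arr, method)(*args, **kwds)
ValueError: attempt to get argmin of an empty sequence
```

```bash
python3 - <<'E'
from h import *
import pickle
a,b,w=pickle.load(open('s2.pkl','rb'))
yy,xx=np.mgrid[:420,:560]
s=w;H=hsv(s)
print('tcp px',proj(s,arm.state()['ee_pos']))
for p in [(200,150),(225,125),(280,150),(210,200),(258,225),(228,165)]: print(p,H[p[1],p[0]])
m=(H[...,1]>128)&(H[...,0]>8)&(H[...,0]<20)&(np.hypot(xx-242,yy-172)<70)
m=cv2.morphologyEx(m.astype(np.uint8),cv2.MORPH_OPEN,np.ones((3,3)));m=cv2.morphologyEx(m,cv2.MORPH_CLOSE,np.ones((7,7)))
k,c,st=blob(m,np.array((242,172)));print('blk',c.round(1),st)
P=np.argwhere(k)[:,::-1];print(cv2.minAreaRect(np.array([onz(s,*p,.038)[:2] for p in P],np.float32)))
A=w['color'][90:270,150:390].copy();B=b['color'][200:290,180:300].copy()
cs,_=cv2.findContours(k[90:270,150:390].astype(np.uint8),0,2);A=cv2.resize(A,None,fx=2,fy=2,interpolation=cv2.INTER_CUBIC)
A2=A.copy();cv2.drawContours(A2,[q*2 for q in cs],-1,(0,255,0),1)
B=cv2.resize(B,(480,360),interpolation=cv2.INTER_CUBIC)
cv2.imwrite('pics/m1.png',np.vstack([np.hstack([A,]),B])[:,:,::-1][:720] if 0 else cv2.resize(np.hstack([A2,B]),(800,300))[:,:,::-1])
E
```

```text
tcp px [268.24890962 263.53921116]
(200, 150) [ 22  53 241]
(225, 125) [ 15 149 166]
(280, 150) [ 19  55 143]
(210, 200) [ 20  60 195]
(258, 225) [ 15 146 108]
(228, 165) [ 23 126 254]
blk [241.6 172.4] [ 216  115   53  118 3763]
((0.445764422416687, -0.2659871280193329), (0.05128897726535797, 0.14863400161266327), 9.983354568481445)
```

View pics/m1.png

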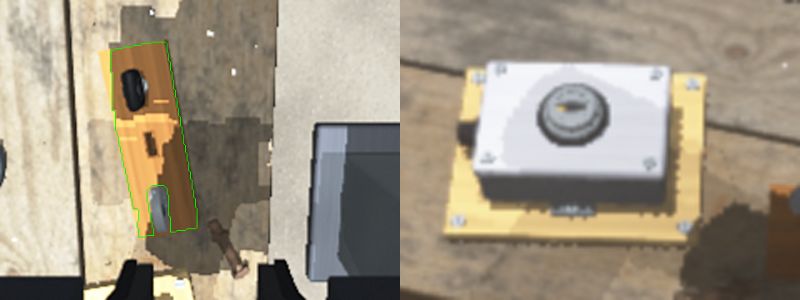

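Block centre is (0.4457,-0.266) at yaw 10°, and its key slot agrees with the measured grip at (0.454,-0.310). I move above the key.

```bash
python3 -m pendant '{"gripper":[0.6,0.6,0.6,0.6,0.6],"offset":[[0.2,-0.2,0.1],[0.3,-0.335,0.4],[0.3,-0.335,0.7],[0.3,-0.335,1],[0.3,-0.335,1]],"dr":[[0,0,-0.05],[0,0,-0.108],[0,0,-0.108],[0,0,-0.108],[0,0,-0.108]]}' >/dev/null
python3 - <<'E'
from h import *
rep([.454,-.310,.0525])
s=snap('wrist','w2.png');H=hsv(s)
yy,xx=np.mgrid[:420,:560]
g=proj(s,[.454,-.31,.0885]);print(g)
k,c,st=blob((H[...,2]<60)&(np.hypot(xx-g[0],yy-g[1])<50),g);print('key',c.round(1),st,onz(s,*c,.0885).round(4))
P=np.argwhere(k)[:,::-1].astype(np.float32);print(cv2.minAreaRect(np.array([onz(s,*p,.0885)[:2] for p in P],np.float32)))
E
```

```text
5.55 pos [ 0.4529 -0.3078  0.1451] head -79.9 tilt [-0.014   0.0064] j [-0.3   0.33 -0.28 -0.   -0.97  0.48] F [-0.8  0.3 -0.9] M [ 0.08  0.08 -0.03] w 0.0522 ff 0.0 off [ 0.021 -0.012  0.617]
[271.07396567 224.69278729]
key [269.9 218. ] [263 195  15  47 626] [ 0.4556 -0.3146  0.0885]
((0.45545393228530884, -0.314314603805542), (0.009695465676486492, 0.033066630363464355), 9.57884407043457)
```

View pics/w2.png

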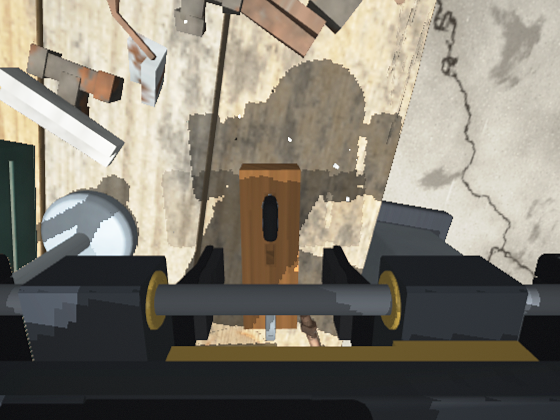

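The key grip shows at (270,218), centred between the fingers and aligned with the tool. Settle, then fine-correct.

```bash
python3 -m pendant '{"gripper":[0.6,0.6,0.6],"offset":[[0,0,0.1],[0,0,0.1],[0,0,0.1]],"dr":[[0,0,0],[0,0,0],[0,0,0]]}' >/dev/null
python3 - <<'E'
from h import *
rep([.4548,-.311,.0525])
s=snap('wrist');H=hsv(s)
yy,xx=np.mgrid[:420,:560]
g=proj(s,[.454,-.31,.0885])
k,c,st=blob((H[...,2]<60)&(np.hypot(xx-g[0],yy-g[1])<50),g)
P=np.argwhere(k)[:,::-1].astype(np.float32);r=cv2.minAreaRect(np.array([onz(s,*p,.0885)[:2] for p in P],np.float32));print(r,r[0][1]+r[1][1]/2-.014)
E
```

```text
5.9 pos [ 0.4578 -0.3109  0.1395] head -79.84 tilt [ 0.0036 -0.0019] j [-0.3   0.34 -0.29  0.   -0.94  0.48] F [ 0.2 -0.6  0.2] M [ 0.07 -0.03  0.02] w 0.0523 ff 0.0 off [-0.004  0.022  0.58 ]
((0.45561501383781433, -0.3145022690296173), (0.010195635259151459, 0.033311665058135986), 9.98028564453125) -0.31184643650054933
```

```bash
python3 -m pendant '{"gripper":[0.6,0.6,0.6,0.6],"offset":[[0,0.02,0.2],[0,0.02,0.4],[0,0.02,0.58],[0,0.02,0.58]],"dr":[[0,0,0],[0,0,0],[0,0,0],[0,0,0]]}' >/dev/null
python3 -c "
from h import *
rep([.455,-.3115,.0525])"
python3 -m pendant '{"gripper":[0,0,0,0,0],"offset":[[0,0,0],[0,0,0],[0,0,0],[0,0,0],[0,0,0]],"dr":[[0,0,0],[0,0,0],[0,0,0],[0,0,0],[0,0,0]]}' 50 >/dev/null
python3 -c "
from h import *
rep([.455,-.3115,.0525])"
```

```text
6.35 pos [ 0.4516 -0.3104  0.0483] head -79.93 tilt [-0.0048  0.0019] j [-0.31  0.45 -0.39 -0.   -0.73  0.48] F [-0.6  0.6 -0.4] M [0.1  0.06 0.02] w 0.0518 ff 0.0 off [ 0.011 -0.021 -0.028]
6.85 pos [ 0.4535 -0.3112  0.0508] head -79.91 tilt [ 0.0013 -0.0005] j [-0.31  0.45 -0.39  0.   -0.73  0.48] F [-0.3 -0.4  0.4] M [ 0.04 -0.03 -0.02] w 0.02 ff 0.0 off [ 0.003 -0.01  -0.011]
```

```bash
python3 -m pendant '{"gripper":[0,0,0,0,0],"offset":[[0,0,0],[0,0,0],[0,0,0],[0,0,0],[0,0,0]],"dr":[[0,0,0],[0,0,0],[0,0,0],[0,0,0],[0,0,0]]}' 50 >/dev/null
python3 - <<'E'
from h import *
import pickle
rep([.455,-.3115,.0525])
a=snap('scene');b=snap('top');pickle.dump((a,b),open('s3.pkl','wb'))
a0,b0,w0=pickle.load(open('s2.pkl','rb'))
yy,xx=np.mgrid[:420,:560]
for n,s,c0 in(('a',a,(237,237)),('a0',a0,(237,237)),('b',b,(232,233)),('b0',b0,(232,233))):
    H=hsv(s)
    m=(H[...,1]<45)&(H[...,2]>150)&(np.hypot(xx-c0[0],yy-c0[1])<50)
    m=cv2.morphologyEx(m.astype(np.uint8),cv2.MORPH_CLOSE,np.ones((5,5)))
    k,c,st=blob(m,np.array(c0))
    k=k.astype(np.uint8);cs,_=cv2.findContours(k,0,2);q=max(cs,key=cv2.contourArea)
    Q=np.array([onz(s,*p[0],.06)[:2] for p in q],np.float32)
    print(n,st,cv2.minAreaRect(Q))
    # yellow board
    m=(H[...,0]>15)&(H[...,0]<30)&(H[...,1]>80)&(np.hypot(xx-c0[0],yy-c0[1])<60)
    m=cv2.morphologyEx(m.astype(np.uint8),cv2.MORPH_OPEN,np.ones((3,3)))
    cs,_=cv2.findContours(m,0,2);q=max(cs,key=cv2.contourArea)
    Q=np.array([onz(s,*p[0],.012)[:2] for p in q],np.float32);print('  board',cv2.minAreaRect(Q))
B=np.hstack([cv2.resize(s['color'][y:y+60,x:x+80],None,fx=5,fy=5,interpolation=cv2.INTER_CUBIC) for s,x,y in((a,197,205),(b,192,205))])
cv2.imwrite('pics/l.png',B[:,:,::-1])
E
```

```text
7.35 pos [ 0.4539 -0.3113  0.0503] head -79.89 tilt [ 0.0014 -0.0006] j [-0.31  0.45 -0.39  0.   -0.73  0.48] F [ 1.8 -0.6 -0.8] M [ 0.21 -0.69  0.04] w 0.0098 ff 50.0 off [ 0.003 -0.007 -0.015]
a [ 188  206   99   54 2567] ((0.4919871389865875, -0.03274182975292206), (0.3231247663497925, 0.17792612314224243), 76.64911651611328)
  board ((0.39658045768737793, -0.0725087821483612), (0.017793644219636917, 0.16841623187065125), 10.719830513000488)
a0 [ 188  205   99   70 3550] ((0.4815777540206909, -0.03581465780735016), (0.33702102303504944, 0.2527930438518524), 25.845029830932617)
  board ((0.39563387632369995, -0.07326104491949081), (0.026998594403266907, 0.16807208955287933), 16.700740814208984)
b [ 202  186   77   67 2520] ((0.49042269587516785, -0.06569501757621765), (0.1435728520154953, 0.1982484608888626), 60.12248992919922)
  board ((0.46282097697257996, -0.05431683361530304), (0.13285338878631592, 0.1758725345134735), 13.671698570251465)
b0 [ 202  184   77   69 2785] ((0.5013364553451538, -0.059552475810050964), (0.15250864624977112, 0.19809187948703766), 77.339111328125)
  board ((0.46179255843162537, -0.05346865952014923), (0.12995630502700806, 0.1733359545469284), 13.208795547485352)
```

Key held (9.8 mm, 50 N). The board gives the switch at about (0.462,-0.054), yaw about 13°. Lift straight up.

```bash
python3 -m pendant '{"gripper":[0,0,0,0,0],"offset":[[0,0,-0.1],[0,0,-0.25],[0,0,-0.5],[0,0,-0.8],[0,0,-1]],"dr":[[0,0,0],[0,0,0],[0,0,0],[0,0,0],[0,0,0]]}' 50 >/dev/null
python3 -c "
from h import *
rep([.46,-.16,.2]);rep([.46,0.005,.2])"
```

```text
7.95 pos [ 0.4526 -0.3113  0.2025] head -79.91 tilt [ 0.0002 -0.0007] j [-0.31  0.27 -0.21  0.   -1.09  0.48] F [-0.2  0.  -1.2] M [ 0.06 -0.15  0.01] w 0.0098 ff 50.0 off [-0.985 -0.225  0.016]
7.95 pos [ 0.4526 -0.3113  0.2025] head -79.91 tilt [ 0.0002 -0.0007] j [-0.31  0.27 -0.21  0.   -1.09  0.48] F [-0.2  0.  -1.2] M [ 0.06 -0.15  0.01] w 0.0098 ff 50.0 off [-2.068 -0.418  0.015]
```

```bash
python3 -m pendant '{"gripper":[0,0,0,0,0],"offset":[[-0.2,-0.05,0],[-0.45,-0.1,0],[-0.7,-0.15,0],[-0.95,-0.2,0],[-1,-0.22,0]],"dr":[[0,0,-0.01],[0,0,-0.02],[0,0,-0.037],[0,0,-0.037],[0,0,-0.037]]}' 50 >/dev/null
python3 -m pendant '{"gripper":[0,0,0,0,0],"offset":[[-0.25,-0.05,0],[-0.55,-0.1,0],[-0.8,-0.15,0],[-1,-0.2,0],[-1,-0.2,0]],"dr":[[0,0,0],[0,0,0],[0,0,0],[0,0,0],[0,0,0]]}' 50 >/dev/null
python3 - <<'E'
from h import *
rep([.46,0.005,.2])
s=snap('wrist','w3.png')
import pickle;pickle.dump(s,open('w3.pkl','wb'))
st=arm.state();p=np.array(st['ee_pos']);print(proj(s,p),proj(s,p-[0,0,.0388]),proj(s,[.462,-.054,.072]))
c=s['color'][100:340,160:400];cv2.imwrite('pics/w3c.png',cv2.resize(c,(600,600),interpolation=cv2.INTER_CUBIC)[:,:,::-1])
E
```

```text
8.95 pos [ 0.4531 -0.0029  0.1997] head -76.36 tilt [-0.0016 -0.0003] j [ 0.35  0.11 -0.43 -0.   -1.04 -0.12] F [-0.2 -0.3 -0.8] M [ 0.06 -0.04  0.  ] w 0.0097 ff 50.0 off [-0.04  -0.057 -0.002]
[274.10137221 261.17077784] [273.74925679 235.82398026] [276.84528114 144.14849789]
```

View pics/w3c.png

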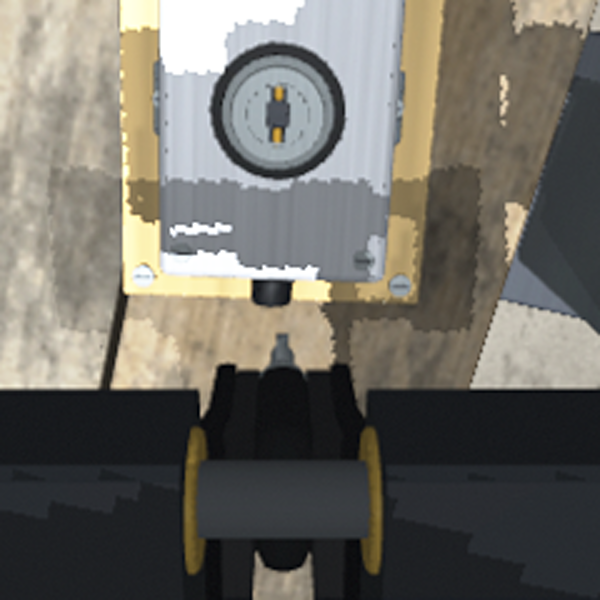

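The wrist view shows the lock face centred near full-image pixel (271,144), with its slot (yellow pins) nearly vertical, and the held key's tip at (273,234). Now I refine these numerically.

```bash
cat > lock.py <<'E'
from h import *
def lock(s,g,pr=True):
    H=hsv(s);yy,xx=np.mgrid[:420,:560]
    f=foc(s);z=(np.array(s['R'])@np.array([.462,-.054,.072])+np.array(s['t']))[2];rf=.016*f/z
    near=np.hypot(xx-g[0],yy-g[1])<rf*1.7
    # outer dark ring (39 mm dia)
    m=((H[...,2]<75)&near).astype(np.uint8)
    cs,_=cv2.findContours(m,0,2);q=max(cs,key=cv2.contourArea);e=cv2.fitEllipse(q)
    # slot: yellow pins
    y=(H[...,1]>110)&(H[...,0]>12)&(H[...,0]<30)&(np.hypot(xx-e[0][0],yy-e[0][1])<rf*.75)
    d=((H[...,2]<95)|y)&(np.hypot(xx-e[0][0],yy-e[0][1])<rf*.75)
    def w(mm,zz):
        P=np.argwhere(mm)[:,::-1]
        Q=np.array([onz(s,*p,zz)[:2] for p in P]);return P.mean(0),Q.mean(0),np.degrees(np.arctan2(*(lambda v:(-v[0],v[1]))(np.linalg.svd(Q-Q.mean(0))[2][0]))),len(P)
    print('ring',np.round(e,2) if 0 else e,onz(s,*e[0],.072).round(4),onz(s,*e[0],.062).round(4))
    print('pins',w(y,.069) if y.sum()>3 else None);print('slot',w(d,.072))
E
python3 - <<'E'
from lock import *
import pickle
s=pickle.load(open('w3.pkl','rb'));lock(s,(271,144))
H=hsv(s);print(H[228:240:1,266:281,2])
yy,xx=np.mgrid[:420,:560]
# board edges
m=((H[...,0]>15)&(H[...,0]<28)&(H[...,1]>75)&(yy<225)&(xx>195)&(xx<350)).astype(np.uint8)
for v in range(105,215,20):
    r=np.where(m[v])[0];print(v,r.min(),r.max(),onz(s,r.min(),v,.012)[:2].round(4),onz(s,r.max(),v,.012)[:2].round(4))
E
```

```text
ring ((270.8262023925781, 144.1459503173828), (52.02707290649414, 52.873809814453125), 173.98146057128906) [ 0.467  -0.0528  0.072 ] [ 0.4669 -0.052   0.062 ]
pins (array([270.78378378, 146.81081081]), array([ 0.46645119, -0.05030435]), np.float64(12.234168238576721), 37)
slot (array([270.78832117, 145.91240876]), array([ 0.46667894, -0.05132211]), np.float64(12.648164153887414), 137)
[[192 190 187 184 182 177 176 180 186 186 185 186 191 194 192]
 [190 185 185 186 185 180 181 182 183 184 185 186 187 190 192]
 [190 185 185 189 188 185 184 184 182 181 181 181 184 187 188]
 [189 187 189 192 187 182 182 183 181 176 175 177 180 185 186]
 [188 188 192 192 184 176 176 177 176 174 173 176 179 183 183]
 [185 186 191 190 148 119 118 120 118 146 172 179 178 180 182]
 [185 187 191 190 125  77  80  84  85 133 175 182 176 176 182]
 [189 190 191 192 130  88  91  96  92 138 181 185 181 180 185]
 [190 193 193 196 143 105 100  96  87 139 182 188 188 188 190]
 [190 196 194 194 147 109 100  91  82 140 183 189 189 190 191]
 [190 196 196 166 121 106  99  91  82 127 183 193 189 188 188]
 [191 197 183 121 100 106 101  94  85  90 144 187 192 189 187]]
105 322 338 [ 0.4254 -0.0976] [ 0.4098 -0.1013]
125 208 344 [ 0.5326 -0.0517] [ 0.3983 -0.0842]
145 208 334 [ 0.5289 -0.0321] [ 0.4025 -0.0626]
165 209 332 [ 0.5241 -0.012 ] [ 0.3987 -0.0423]
185 209 330 [0.5202 0.009 ] [ 0.3947 -0.0213]
205 209 328 [0.5162 0.0307] [0.3906 0.0004]
```

```bash
python3 - <<'E'
from h import *
import pickle
s=pickle.load(open('w3.pkl','rb'))
R=Ro.from_rotvec(arm.state()['orientation']).as_matrix();p=np.array(arm.state()['ee_pos'])
for x in(-1.5,1.5):
  for z in(.0288+.005,.0288-.005):print(proj(s,p+R@[.008,x/1000,z-0.0]))
rep([.458,-.018,.125])
E
```

```text
[271.49012267 226.42849077]
[271.42578173 231.817563  ]
[276.33875829 226.42973293]
[276.51157865 231.818867  ]
9.0 pos [ 0.4531 -0.0041  0.1997] head -76.43 tilt [-0.002  -0.0007] j [ 0.35  0.11 -0.43 -0.   -1.04 -0.11] F [-0.5 -0.3 -0.7] M [ 0.05 -0.01 -0.04] w 0.01 ff 50.0 off [ 0.098 -0.011  0.498]
```

```bash
python3 -m pendant '{"gripper":[0,0,0,0,0],"offset":[[0.05,0,0.15],[0.1,-0.01,0.35],[0.1,-0.01,0.5],[0.1,-0.01,0.5],[0.1,-0.01,0.5]],"dr":[[0,0,0.013],[0,0,0.013],[0,0,0.013],[0,0,0.013],[0,0,0.013]]}' 50 >/dev/null
cat > rel.py <<'E'
from lock import *
import pickle,sys
rep([.466,-.052,.11])
s=snap('wrist',sys.argv[1]+'.png');pickle.dump(s,open(sys.argv[1]+'.pkl','wb'))
st=arm.state();R=Ro.from_rotvec(st['orientation']).as_matrix();p=np.array(st['ee_pos'])
for x in(-1.5,1.5):
  for z in(.0338,.0238):print('wing pred',proj(s,p+R@[.008,x/1000,z]).round(1))
g=proj(s,[.4662,-.052,.072]);print('lock pred',g.round(1));lock(s,g)
H=hsv(s);q=proj(s,p+R@[.008,0,.0338]).round().astype(int);print(q);print(H[q[1]-6:q[1]+16,q[0]-10:q[0]+10,2])
E
python3 rel.py w4
```

```text
9.5 pos [ 0.4586 -0.0201  0.1252] head -77.81 tilt [-0.0011 -0.001 ] j [ 0.31  0.21 -0.52  0.   -0.84 -0.1 ] F [-0.  -0.2 -0.6] M [ 0.08 -0.08 -0.01] w 0.01 ff 50.0 off [ 0.218 -0.003  0.101]
wing pred [269.5 229. ]
wing pred [269.3 234.6]
wing pred [274.3 229. ]
wing pred [274.4 234.6]
lock pred [272.1 182.8]
ring ((271.1146240234375, 179.3885955810547), (67.18476867675781, 67.87210845947266), 99.8368148803711) [ 0.4673 -0.0541  0.072 ] [ 0.4669 -0.0523  0.062 ]
pins (array([270.96666667, 184.63333333]), array([ 0.46652246, -0.05001058]), np.float64(11.842002306550869), 60)
slot (array([270.9047619 , 184.36309524]), array([ 0.46672007, -0.05078941]), np.float64(10.45618366272983), 168)
[272 229]
[[151 152 152 151 150 149 148 146 145 144 147 149 151 152 151 148 145 144
  147 151]
 [151 152 151 150 150 149 147 145 144 144 146 149 151 152 151 148 145 144
  147 150]
 [151 151 150 150 150 149 147 146 145 144 147 150 152 149 151 148 145 143
  147 150]
 [151 152 150 150 151 150 148 146 144 144 146 149 151 150 150 147 144 144
  147 150]
 [152 152 151 151 149 149 148 146 144 143 147 149 151 
[... 776 characters left out ...]
 143 143
  147 151]
 [150 151 151 151 150 150 147 147 133 117 108 100  89 125 147 147 143 143
  148 150]
 [150 150 150 151 151 149 148 140 124 115 107  99  89 116 144 148 144 144
  148 151]
 [148 150 151 151 151 150 141 113 109 116 109 101  93  97 122 144 144 143
  147 150]
 [149 150 150 150 151 152 124  91 104 116 112 104  96  89  94 138 146 144
  147 150]
 [150 149 149 150 150 152 110  83 105 119 115 106  99  91  84 117 138 144
  148 150]
 [149 149 149 149 150 152 106  84 105 119 117 109  99  93  86 106 135 144
  147 150]
 [149 150 149 149 149 152 106  84 101 111 109 102 100  92  85 106 136 144
  148 151]
 [149 149 149 149 150 145 102  86  93  95  95  95  96  92  87 107 137 145
  148 150]]
```

```bash
python3 - <<'E'
from h import *
import pickle
s=pickle.load(open('w4.pkl','rb'));print(foc(s),s['fov_y'],(np.array(s['R'])@[.4662,-.052,.072]+s['t'])[2])
V=hsv(s)[...,2];S=hsv(s)[...,1]
print('col profile row 184',list(zip(range(230,313),V[184,230:313])))
print('row profile col 255',list(zip(range(136,226),V[136:226,255])))
print('slot rows at 271',list(zip(range(160,210),V[160:210,271],S[160:210,271])))
for r in range(168,202,2): print(r,V[r,258:286])
E
```

```text
333.139131045488 64.45197750367718 0.21816941227792128
col profile row 184 [(230, np.uint8(145)), (231, np.uint8(147)), (232, np.uint8(175)), (233, np.uint8(184)), (234, np.uint8(183)), (235, np.uint8(184)), (236, np.uint8(162)), (237, np.uint8(89)), (238, np.uint8(44)), (239, np.uint8(49)), (240, np.uint8(33)), (241, np.uint8(20)), (242, np.uint8(67)), (243, np.uint8(122)), (244, np.uint8(152)), (245, np.uint8(157)), (246, np.uint8(141)), (247, np.uint8(164)), (248, np.uint8(183)), (249, np.uint8(188)), (250, np.uint8(185)), (251, np.uint8(183)), (252, np.uint8(184)), (253, np.uint8(185)), (254, np.uint8(164)), (255, np.uint8(158)), (256, np.uint8(181)), (257, np.uint8(188)), (258, np.uint8(187)), (259, np.uint8(186)), (260, np.uint8(186)), (261, np.uint8(186)), (262, np.uint8(187)), (263, np.uint8(188)), (264, np.uint8(194)), (265, np.uint8(113)), (266, np.uint8(73)), (267, np.uint8(90)), (268, np.uint8(92)), (269, np.uint8(93)), (270, np.uint8(93)), (271, np.uint8(92)), (272, np.uint8(93)), (273, np.uint8(93)), (274, np.uint8(92)), (275, np.uint8(93)), (276, np.uint8(88)), (277, n
[... 5905 characters left out ...]
146 148 148 148 148 173 164  95  55 136 186 196 174 100  54 137
 173 183 157 180 193 143 119 121 121 121]
192 [142 129 120 121 121 120 120 120 115  78  56 121 141 171 170 110  53 143
 188 143 117 118 119 120 121 123 117 119]
194 [120 120 121 121 121 121 122 123 116  90  76 124 142 147 142 105  78 106
 119 121 121 121 121 121 117 117 121 120]
196 [120 120 118 121 117 120 122 122 115  97  89 117 133 138 134 102  87 109
 119 121 122 122 122 121 123 122 121 120]
198 [120 119 120 121 120 117 113 115 121 117 117 116 119 122 121 120 119 119
 123 114 115 116 120 125 123 123 119 120]
200 [120 119 119 120 120 121 122 122 121 118 121 120 117 115 115 116 117 121
 121 122 121 120 120 124 123 121 120 119]
```

```bash
python3 - <<'E'
from h import *
import pickle
s=pickle.load(open('w4.pkl','rb'))
st=arm.state();R=Ro.from_rotvec(st['orientation']).as_matrix();p=np.array(st['ee_pos'])
L=onz(s,270.9,182.2,.072);W=onz(s,272.5,232.6,p[2]-.0338);K=W-R@[.008,0,0]
print('lock',L,'key axis',K,'tcp',p)
print('move in tool axes mm',(R.T@(L-K))*1000, 'tcp-based',(R.T@(L-p))*1000)
rep(p)
E
```

```text
lock [ 0.46703002 -0.05223064  0.072     ] key axis [ 0.45849279 -0.01745172  0.09212949] tcp [ 0.45931095 -0.01963971  0.12593344]
move in tool axes mm [35.78798279 -0.96319314 20.14811735] tcp-based [33.45972327 -0.59302602 53.95056843]
9.55 pos [ 0.4593 -0.0196  0.1259] head -77.78 tilt [ 0.0011 -0.0003] j [ 0.31  0.21 -0.52  0.   -0.84 -0.1 ] F [-0.6  0.8 -0. ] M [ 0.1  -0.05  0.05] w 0.0094 ff 50.0 off [0. 0. 0.]
```

```bash
python3 -m pendant '{"gripper":[0,0,0,0,0],"offset":[[0.08,-0.005,0],[0.16,-0.005,0],[0.236,-0.005,0.02],[0.236,-0.005,0.05],[0.236,-0.005,0.05]],"dr":[[0,0,0],[0,0,0],[0,0,0],[0,0,0],[0,0,0]]}' 50 >/dev/null
python3 -m pendant '{"gripper":[0,0],"offset":[[0,0,0],[0,0,0]],"dr":[[0,0,0],[0,0,0]]}' >/dev/null
python3 - <<'E'
from h import *
import pickle
rep([.467,-.052,.115])
s=snap('wrist','w5.png');pickle.dump(s,open('w5.pkl','wb'))
V=hsv(s)[...,2];S=hsv(s)[...,1]
p=np.array(arm.state()['ee_pos'])
print(proj(s,[.467,-.0522,.072]),proj(s,p-[0,0,.0388]))
for r in range(206,258,2): print(r,V[r,256:290])
print('rows col 271',V[170:250,271])
E
```

```text
10.25 pos [ 0.4669 -0.0533  0.1176] head -77.72 tilt [-0.0001 -0.    ] j [ 0.23  0.24 -0.51  0.   -0.83 -0.02] F [-0.6  1.  -0.3] M [ 0.08 -0.02  0.01] w 0.0096 ff 50.0 off [-0.008 -0.002  0.017]
[272.69283659 235.4200569 ] [273.13089574 237.6544519 ]
206 [ 27  26  27  24  44  73  86  84 103 107 109 114 119 120 118 119 121 119
 118 120 118 119 120 114 113 101  91  84  70  46  27  25  27  25]
208 [ 44  72  82  99 112 118 117 121 126 125 122 123 123 123 123 122 124 124
 122 123 123 125 125 125 122 123 125 127 120 111 103  88  70  45]
210 [100 115 124 124 122 121 121 121 123 126 126 124 124 120 120 119 116 118
 120 120 119 123 126 125 124 123 122 125 126 123 123 122 119 109]
212 [123 122 123 123 123 123 119 115 110 103 104 103 101 100  99  99 100  99
  99  99 100  99 101 102 105 107 113 119 126 126 123 124 123 122]
214 [121 122 125 118 107 103 100  99  99 100 106 106 110 113 117 120 119 118
 120 118 117 112 112 106  99  99  99  98 100 106 113 120 124 124]
216 [117 106  97  96  96 103 113 119 122 126 125 124 123 122 124 126 125 123
 125 124 124 123 125 127 126 122 119 114 110  99  97 100
[... 2372 characters left out ...]
22
 18 61 53 30 26 29 29 28 27 28]
252 [28 28 27 29 28 28 28 25 18 20 22 22 22 22 20 22 21 20 21 21 20 22 22 22
 23 18 35 31 28 27 27 29 28 28]
254 [28 28 30 29 29 28 29 23 20 21 22 21 23 21 21 23 20 21 20 21 22 20 22 23
 21 21 20 25 29 29 29 29 28 28]
256 [28 27 26 28 29 28 28 21 22 23 22 21 23 23 20 21 21 21 21 22 23 22 21 23
 21 19 20 26 28 29 28 29 28 28]
rows col 271 [225 225 225 225 225 224 225 224 224 225 224 225 225 225 224 223 223 223
 224 226 230 185 149 150 151 152 157  98  18  28  27  28  27  34  82 107
 119 124 122 122 119 107  99 104 120 126 126 125 125 127 125 126 119 124
 129 130 100  61  64  65  66  64  63  82  88  95 113 118 118 119 120 121
 123 113  99  96  63  19  21  22]
```

```bash
python3 - <<'E'
from h import *
import pickle
s=pickle.load(open('w5.pkl','rb'))
st=arm.state();R=Ro.from_rotvec(st['orientation']).as_matrix();p=np.array(st['ee_pos'])
E=onz(s,272.8,222.8,.072);L=E-R@[.0094,0,0];W=onz(s,272.35,232.6,p[2]-.0338);K=W-R@[.008,0,0]
print('lock',L,'key',K,'move tool mm',(R.T@(L-K))*1000,'vs tcp',(R.T@(L-p))*1000)
s4=pickle.load(open('w4.pkl','rb'))
for r in(167.3,196.6):print(onz(s4,271,r,.072))
E
```

```text
lock [ 0.46678513 -0.05158913  0.07199988] key [ 0.46681443 -0.05036519  0.08380384] move tool mm [ 1.18953075  0.28970707 11.80396444] vs tcp [-1.6056892  -0.19727573 45.60406098]
[ 0.46900616 -0.06179913  0.072     ]
[ 0.4649454 -0.042781   0.072    ]
```

```bash
python3 -m pendant '{"gripper":[0,0,0,0,0],"offset":[[0.006,0.001,0.01],[0.006,0.001,0.03],[0.006,0.001,0.05],[0.006,0.001,0.065],[0.006,0.001,0.065]],"dr":[[0,0,0],[0,0,0],[0,0,0],[0,0,0],[0,0,0]]}'
python3 -c "
from h import *
rep([.467,-.052,.115])"
```

```text
time: 10.8
ee_pos: [0.4666, -0.0544, 0.1073]
orientation: [2.445, -1.971, -0.001]
ft_force: [-0.3, -0.3, -0.0]
grip_width: 0.0097
finger_force: 50.0
10.8 pos [ 0.4666 -0.0544  0.1073] head -77.75 tilt [-0.0011 -0.0002] j [ 0.23  0.25 -0.52 -0.   -0.8  -0.02] F [-0.3 -0.3 -0. ] M [ 0.08 -0.02 -0.03] w 0.0097 ff 50.0 off [-0.015 -0.006 -0.051]
```

```bash
for i in 1 ; do python3 -m pendant '{"gripper":[0,0,0,0],"offset":[[0,0,0.01],[0,0,0.02],[0,0,0.03],[0,0,0.03]],"dr":[[0,0,0],[0,0,0],[0,0,0],[0,0,0]]}' >/dev/null
python3 -c "
from h import *
rep([.467,-.052,.115])"; done
```

```text
11.2 pos [ 0.4668 -0.0544  0.1031] head -77.75 tilt [-0.0004 -0.0001] j [ 0.23  0.26 -0.53 -0.   -0.79 -0.02] F [-0.2  0.4 -1.3] M [ 0.02 -0.04 -0.01] w 0.0096 ff 50.0 off [-0.015 -0.005 -0.079]
```

Wings are in the slot without contact force. Now push with the wiggle.

```bash
python3 -m pendant '{"gripper":[0,0,0,0,0],"offset":[[0,0,0.01],[0,0,0.02],[0,0,0.03],[0,0,0.035],[0,0,0.04]],"dr":[[0,0,0.05],[0,0,-0.05],[0,0,0.05],[0,0,-0.05],[0,0,0]]}' >/dev/null
python3 -c "
from h import *
rep([.467,-.052,.0843])"
```

```text
11.7 pos [ 0.4679 -0.0541  0.0979] head -77.65 tilt [0.0023 0.0004] j [ 0.23  0.26 -0.53  0.   -0.77 -0.02] F [1.3 0.8 2.1] M [ 0.55 -0.25  0.04] w 0.01 ff 50.0 off [-0.015  0.003  0.091]
```

```bash
python3 -m pendant '{"gripper":[0,0,0,0,0],"offset":[[0,0,0.015],[0,0,0.03],[0,0,0.04],[0,0,0.05],[0,0,0.06]],"dr":[[0,0,0.05],[0,0,-0.05],[0,0,0.05],[0,0,-0.05],[0,0,0]]}' >/dev/null
python3 -c "
from h import *
rep([.467,-.052,.0843])"
```

```text
12.2 pos [ 0.4687 -0.0542  0.0919] head -77.55 tilt [ 0.0042 -0.0006] j [ 0.23  0.27 -0.54  0.   -0.75 -0.02] F [-5.5  2.3 22.8] M [0.89 1.82 0.06] w 0.0097 ff 50.0 off [-0.017  0.008  0.05 ]
```

```bash
python3 -m pendant '{"gripper":[0,0,0,0,0],"offset":[[0,0.004,0],[0,0.006,0],[0,0.006,0],[0,0.006,0],[0,0.006,0]],"dr":[[0,0,0.06],[0,0,-0.06],[0,0,0.06],[0,0,-0.06],[0,0,0]]}' >/dev/null
python3 -c "
from h import *
rep([.467,-.052,.0843])"
```

```text
12.7 pos [ 0.4685 -0.0542  0.0903] head -77.56 tilt [0.0055 0.0002] j [ 0.23  0.27 -0.54  0.   -0.75 -0.02] F [-0.5  1.2  5.8] M [ 0.44 -0.01  0.14] w 0.0096 ff 50.0 off [-0.016  0.007  0.04 ]
```

```bash
python3 -m pendant '{"gripper":[0,0,0,0,0],"offset":[[0,0,0.01],[0,0,0.02],[0,0,0.025],[0,0,0.025],[0,0,0.025]],"dr":[[0,0,0.06],[0,0,-0.06],[0,0,0.06],[0,0,-0.06],[0,0,0]]}' >/dev/null
python3 -c "
from h import *
rep([.467,-.052,.0843])"
```

```text
13.2 pos [ 0.4664 -0.0545  0.0848] head -77.66 tilt [0.0009 0.0002] j [ 0.23  0.28 -0.55  0.   -0.74 -0.02] F [ 1.2 -0.1 -0.3] M [ 0.18 -0.09 -0.01] w 0.0096 ff 50.0 off [-0.015 -0.007  0.003]
```

```bash
python3 -m pendant '{"gripper":[0,0,0,0,0],"offset":[[0,0,0.01],[0,0,0.015],[0,0,0.02],[0,0,0.02],[0,0,0.02]],"dr":[[0,0,0.05],[0,0,-0.05],[0,0,0.05],[0,0,-0.05],[0,0,0]]}' >/dev/null
python3 -c "
from h import *
rep([.467,-.052,.0843])"
```

```text
13.7 pos [ 0.468  -0.0543  0.084 ] head -77.59 tilt [ 0.0046 -0.0001] j [ 0.23  0.28 -0.55  0.   -0.73 -0.02] F [-0.9  1.1 11.5] M [ 0.55  0.51 -0.01] w 0.01 ff 50.0 off [-0.017  0.003 -0.002]
```

Collar seats at nominal height (0.084) with an 11 N reaction. I press a bit more, then turn clockwise.

```bash
python3 -m pendant '{"gripper":[0,0,0,0,0],"offset":[[0,0,0.01],[0,0,0.01],[0,0,0.01],[0,0,0.01],[0,0,0.01]],"dr":[[0,0,0.05],[0,0,-0.05],[0,0,0.05],[0,0,0],[0,0,0]]}' 60 >/dev/null
python3 -c "
from h import *
rep([.467,-.052,.0843])"
python3 -m pendant '{"gripper":[0,0,0,0,0],"offset":[[0,0,0],[0,0,0],[0,0,0],[0,0,0],[0,0,0]],"dr":[[0,0,0.06],[0,0,0.12],[0,0,0.18],[0,0,0.24],[0,0,0.3]]}' 60 >/dev/null
python3 -c "
from h import *
rep([.467,-.052,.0843])"
```

```text
14.2 pos [ 0.4683 -0.0543  0.0838] head -77.57 tilt [ 0.0052 -0.0004] j [ 0.23  0.28 -0.55  0.   -0.73 -0.02] F [-4.4  1.4 22. ] M [ 0.84  1.67 -0.07] w 0.0098 ff 60.0 off [-0.017  0.005 -0.003]
14.7 pos [ 0.4672 -0.0544  0.0838] head -104.82 tilt [ 0.0028 -0.0008] j [ 0.23  0.28 -0.55  0.   -0.73 -0.49] F [-7.3  3.8 24.3] M [1.2  2.39 0.21] w 0.0095 ff 60.0 off [-0.015  0.006 -0.004]
```

```bash
python3 -m pendant '{"gripper":[0,0,0,0,0],"offset":[[0,0,0],[0,0,0],[0,0,0],[0,0,0],[0,0,0]],"dr":[[0,0,0.07],[0,0,0.14],[0,0,0.21],[0,0,0.28],[0,0,0.35]]}' 60 >/dev/null
python3 -c "
from h import *
rep([.467,-.052,.0843])"
python3 -m pendant '{"gripper":[0,0,0,0,0],"offset":[[0,0,0],[0,0,0],[0,0,0],[0,0,0],[0,0,0]],"dr":[[0,0,0.07],[0,0,0.14],[0,0,0.21],[0,0,0.28],[0,0,0.35]]}' 60 >/dev/null
python3 -c "
from h import *
rep([.467,-.052,.0843])"
```

```text
15.2 pos [ 0.4666 -0.0542  0.0837] head -136.36 tilt [ 0.0015 -0.0005] j [ 0.23  0.28 -0.55  0.   -0.73 -1.04] F [-8.2  5.8 26.5] M [1.91 2.83 0.21] w 0.0097 ff 60.0 off [-0.012  0.009 -0.004]
15.7 pos [ 0.4663 -0.0537  0.0838] head -167.87 tilt [0.0011 0.0003] j [ 0.23  0.28 -0.55 -0.   -0.73 -1.59] F [-10.8   8.2  27.9] M [2.86 3.21 0.23] w 0.0096 ff 60.0 off [-0.007  0.01  -0.003]
```

```bash
python3 -m pendant '{"gripper":[0,0,0,0,0],"offset":[[0.004,0.004,0],[0.008,0.008,0],[0.008,0.008,0],[0.008,0.008,0],[0.008,0.008,0]],"dr":[[0,0,0.03],[0,0,0.06],[0,0,0.08],[0,0,0.08],[0,0,0.08]]}' 60 >/dev/null
python3 - <<'E'
from h import *
import pickle
rep([.467,-.052,.0843])
s=snap('wrist','w6.png');pickle.dump(s,open('w6.pkl','wb'))
V=hsv(s)[...,2];S=hsv(s)[...,1]
p=np.array(arm.state()['ee_pos']);R=Ro.from_rotvec(arm.state()['orientation']).as_matrix()
print('slot end if turned with tool',proj(s,[*(p[:2]+.0094*R[:2,0]),.072]))
for r in range(204,250,3): print(r,V[r,244:300:2])
E
```

```text
16.2 pos [ 0.466  -0.0532  0.0838] head -174.78 tilt [ 0.0033 -0.0003] j [ 0.23  0.28 -0.55  0.   -0.73 -1.72] F [-6.5  4.1 23.5] M [1.58 2.23 0.17] w 0.0097 ff 60.0 off [-0.007  0.007 -0.003]
slot end if turned with tool [271.19026321 239.9975036 ]
204 [160 160 160 162 162 162 162 163 163 164 166 167 168 168 169 169 167 168
 168 168 168 168 167 167 167 166 166 165]
207 [167 168 168 168 166 167 166 166 165 165 164 164 164 164 165 164 164 164
 164 164 164 165 165 166 165 165 165 166]
210 [165 165 164 166 166 164 164 166 166 166 168 170 174 149 150 129 129 148
 173 171 169 166 165 164 165 164 165 164]
213 [163 165 165 165 163 166 169 141  93  33  23  26  28  30  27  28  30  27
  28  27  24  33 102 140 169 166 166 166]
216 [162 162 163 166 140  76  25  28  28  30  29  29  30  27  29  29  29  30
  29  29  31  30  29  28  23  74 139 167]
219 [164 166 144  35  28  30  29  30  29  26  22  54  86  92  95  95  95  93
  77  50  29  27  31  30  29  28  27  33]
222 [155  44  26  30  29  29  26  55  90 107 123 129 132 136 135 134 135 135
 134 128 121 110  92  67  26  29  31  28]
225 [ 28  30  31 
[... 353 characters left out ...]
137 134 134 128 106 106 115 131 137 136 135 136 136 135 136 136
 135 135 135 130 113 107 106 125 133 132]
237 [ 95 131 131 132 109 106 123 135 134 134 133 133 134 134 135 136 137 137
 138 139 137 138 136 137 124 105 111 133]
240 [133 131 133 106 113 138 137 138 138 137 136 136 135 135 135 133 134 133
 134 133 132 132 132 132 131 132 108 105]
243 [130 131 113 118 136 134 132 132 133 134 134 134 134 134 135 135 134 133
 134 134 133 136 137 137 138 140 140 121]
246 [130 112  23  17  14  78 141 140 137 137 136 126 105  71  68  66  75 111
 125 135 137 137 137 140  61  14  16  25]
249 [130  62  22  23  24  35  28  28  30  28  84  22  24  25  26  23  24  24
  36  48  28  28  29  29  21  23  24  21]
```

The picture shows a dark 8.5 px wide slot end at (272,246), in line with the tool: the plug has turned with the key. I add a small extra turn against the stop and check.

```bash
python3 -m pendant '{"gripper":[0,0,0,0],"offset":[[0.002,0.002,0],[0.004,0.004,0],[0.004,0.004,0],[0.004,0.004,0]],"dr":[[0,0,0.015],[0,0,0.03],[0,0,0.03],[0,0,0.03]]}' 60 >/dev/null
python3 - <<'E'
from h import *
rep([.467,-.052,.0843])
s=snap('wrist');V=hsv(s)[...,2];S=hsv(s)[...,1]
for r in range(241,251): print(r,V[r,260:286],S[r,268:278])
E
```

```text
16.65 pos [ 0.4658 -0.053   0.0838] head -177.47 tilt [ 0.0042 -0.0009] j [ 0.24  0.28 -0.56  0.   -0.73 -1.76] F [-5.5  2.1 22.9] M [0.74 1.76 0.15] w 0.0098 ff 60.0 off [-0.008  0.007 -0.003]
241 [137 136 136 135 135 135 135 133 133 134 134 134 133 134 134 133 134 133
 135 134 133 134 134 133 133 134] [21 23 23 23 21 21 21 21 23 21]
242 [134 134 134 134 134 133 134 133 134 134 134 134 135 135 134 135 134 133
 133 134 134 134 134 133 135 136] [23 23 23 23 23 25 23 23 23 23]
243 [134 133 134 133 134 134 134 134 133 133 133 135 135 135 135 135 134 134
 134 134 134 133 134 134 135 135] [23 21 21 23 23 23 23 23 23 21]
244 [134 134 133 134 134 134 134 134 135 135 136 128 125 120 127 134 136 136
 135 134 134 134 133 133 135 135] [23 21 23 24 22 21 22 21 21 23]
245 [134 134 134 134 134 135 135 128 127 125 120 113 111 109 112 117 121 121
 128 134 135 135 134 135 134 134] [22 24 23 23 25 23 20 22 23 21]
246 [138 137 137 136 136 137 128 115 105  91  72  66  67  67  65  70  83  93
 111 120 133 136 137 137 137 137] [22 22 25 23 23 27 20 25 25 22]
247 [108 109 106 117 129 122  96  73  58  47  28  22  20  20  20  27  38  49
  68  82 115 130 113 105 107 107] [22 27 36 46 26 38 38 19 27 26]
248 [ 54  55  53  64 105  85  50  27  22  21  22  25  24  24  23  23  23  21
  28  36  76 108  74  52  54  54] [35 12 35 31 21 32 11 22 33 12]
249 [ 28  30  28  24  84  56  22  23  24  24  26  24  23  25  24  26  24  24
  22  20  34 100  63  27  27  28] [21 21 39 21 22 41 32 29 32 32]
250 [32 31 32 28 60 39 22 25 25 25 23 26 24 24 23 24 24 24 24 22 20 82 53 28
 30 30] [41 20 22 29 43 21 33 32 21 32]
```

```bash
python3 - <<'E'
from h import *
import pickle
s=pickle.load(open('w6.pkl','rb'))
st=arm.state();p=np.array([.466,-.0532,.0838]);R=Ro.from_euler('z',-174.78,degrees=True).as_matrix()@np.diag([1,-1,-1])
for d in(0,-.0012,-.0025):
  f=lambda x,h:proj(s,p+R@[x+d,0,.0388-h]).round(1)[1]
  print(d,'wing bottom(232.6 in w5)',f(.008,.005),'collar low',f(.007,.0265),'collar top',f(.007,.0305),'slot end',f(.0094,.0265),'grip low',f(.014,.043))
E
```

```text
0 wing bottom(232.6 in w5) 229.4 collar low 243.8 collar top 246.5 slot end 239.7 grip low 242.9
-0.0012 wing bottom(232.6 in w5) 231.2 collar low 245.8 collar top 248.5 slot end 241.8 grip low 245.1
-0.0025 wing bottom(232.6 in w5) 233.2 collar low 247.9 collar top 250.7 slot end 243.9 grip low 247.5
```

```bash
python3 -c "
from h import *
rep([.467,-.052,.0843]);print(job.sign_off())"
```

```text
16.7 pos [ 0.4659 -0.053   0.0838] head -177.47 tilt [ 0.0043 -0.0008] j [ 0.24  0.28 -0.56  0.   -0.73 -1.76] F [-6.   1.9 23.5] M [0.74 1.8  0.24] w 0.0093 ff 60.0 off [-0.008  0.006 -0.003]
the job is handed in; nothing more can be done
None
```

I handed the job in at 16.7 s: the magnifier is swung back over the tool box, and the gripper still holds the black-grip key home in the lock, pressed down with about 23 N and turned about 100° clockwise. I inferred the plug's turn from the key staying fixed in the grip, because the camera could not see the slot.

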